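Square up the custard pots on the heated display slab

TASK

Pick up the wooden straightedge and, pushing only with it, bring the four custard pots into one straight row, each standing wholly on the dark strip of the heated slab; do not touch the pots with the robot itself or lift them, and leave the price-tag stand and everything else where it is. Then stand the straightedge back on its rubber mat, wholly on the mat. Last, switch the slab on: turn the heat selector clockwise exactly two clicks from off, and let go.

Things in the scene. Friction and masses are not known exactly. Their poses are not given: they have to be found in the camera images.
- strip (a point): Centre of the dark strip, on the flat top of the fixed brushed-aluminium heated slab (10 mm above the table). x: across the strip, away from the robot's side; y: along the strip; z up. The strip is 62 mm wide (x from -31 to +31 mm) and runs the slab's whole length (y from -190 to +190 mm), flush with the slab. The slab spans x from -165 to +140 mm. It may stand turned up to 0.25 rad on the table.
- pot0_c (a point): One of four alike white glazed custard pots with golden tops, a plain upright cylinder 50 mm in diameter and 60 mm tall, loose, 120 to 210 g; point at its centre, 30 mm above its foot. They stand on the slab in a ragged row, about 66 mm apart along the strip, all on the robot's side of the strip's middle.
- pot1_c (a point): One of four alike white glazed custard pots with golden tops, a plain upright cylinder 50 mm in diameter and 60 mm tall, loose, 120 to 210 g; point at its centre, 30 mm above its foot. They stand on the slab in a ragged row, about 66 mm apart along the strip, all on the robot's side of the strip's middle.
- pot2_c (a point): One of four alike white glazed custard pots with golden tops, a plain upright cylinder 50 mm in diameter and 60 mm tall, loose, 120 to 210 g; point at its centre, 30 mm above its foot. They stand on the slab in a ragged row, about 66 mm apart along the strip, all on the robot's side of the strip's middle.
- pot3_c (a point): One of four alike white glazed custard pots with golden tops, a plain upright cylinder 50 mm in diameter and 60 mm tall, loose, 120 to 210 g; point at its centre, 30 mm above its foot. They stand on the slab in a ragged row, about 66 mm apart along the strip, all on the robot's side of the strip's middle.
- tag_c (a point): Wooden price-tag stand, loose and light, standing somewhere in the row among the pots or at its end: round foot 36 mm in diameter and 12 mm high, thin stick, paper board 36 mm wide and 5 mm thick; 100 mm tall. Point on its axis 50 mm above its foot. Leave it where it is.
- edge_grip (a point): Straightedge: light wooden bar 160 mm long (its x), 25 mm thick (its y), 32 mm high, standing on its own, with an upright square wooden grip post 24 x 24 mm at the middle that rises to 118 mm above the bar's underside; loose, 190 to 300 g. Point on the post's axis, 95 mm above the underside. The two long sides are alike.
- edge_a (a point): Underside of the straightedge at its +x end, 80 mm from its middle.
- edge_b (a point): Underside of the straightedge at its -x end, 80 mm from its middle.
- mat_top (a point): Centre of the top of the straightedge's parking mat: black rubber, fixed, 230 mm (its x) by 100 mm (its y), 4 mm thick. The mat lies at one side of the slab, the heat selector at the other; which is which varies.
- dial_grip (a point): Heat selector: black knob on a fixed steel box (90 x 90 mm, 40 mm high). Its bar grip is 44 mm long (its x), 14 mm thick (its y) and 30 mm high, with its top 77 mm above the table. Point on the vertical turning axis, 63 mm above the table. A white mark on the bar's top lies toward its +x end. Four black dots on the box mark its four notches.
- dial (a joint): Angle of the heat selector, rad: 0 at off, growing as it turns clockwise seen from above. It clicks into a notch every 30 degrees: 0 (off), 0.524, 1.047, 1.571 (end stop), and snaps to the nearest notch when let go. Turning takes less than 0.3 N m. It starts at off.
- mill: Bystander: dark wooden pepper mill, 44 mm in diameter and 108 mm tall, on the slab beyond the strip; origin at the centre of its foot.
- glass: Bystander: clear tumbler, 58 mm in diameter and 85 mm tall, on the slab beyond the strip; origin at the centre of its foot.
- bottle: Bystander: amber bottle, 66 mm in diameter, 200 mm tall; origin at the centre of its foot.
- mug: Bystander: white mug, 80 mm in diameter, 90 mm tall; origin at the centre of its foot.

How it is judged:
By the outcome, as a careful person would: the job done as asked, in the order asked, and still so for the second after the job is handed in, with the robot touching nothing.
It also fails if it takes over 72 s, if anything falls off the work surface, if the arm or the gripper's body presses on something with over 40 N, if the wrist force passes 120 N, or if a joint passes its speed limit or range.

ROBOT

A 7-joint arm with a two-finger parallel gripper is mounted at the origin on the work surface. World frame = base frame: x ahead of the robot, y to its left, z up, the work surface at z = 0. Lengths are in m, angles in rad, forces in N, time in s.
With the tool pointing down it reaches from about 0.35 to 0.9 m from the base axis. Payload 8.1 kg.
Tool frame: the origin (TCP) lies between the finger pads; the fingertips stand 11 mm ahead of it and the grasp point (between the pads) lies 8 mm behind it; z points along the fingers, y is the line along which they close (so a half turn about z gives the same grasp; the last joint's range is limited). The gripper opens to 92 mm and grips with 3 to 60 N. Pads are 19 mm wide; open, the fingers measure 130 mm over their backs; the gripper's body (75 mm by 190 mm) begins 47 mm behind the grasp point.
Start: joints at [-1.26, 0.434, 0.025, 1.573, -0.012, 1.134, -0.075], TCP at [0.251, 0.572, 0.238] pointing down, gripper open.
Joint ranges: [-2.62, 2.62], [-0.44, 2.09], [-1.27, 1.32], [0.08, 2.57], [-1.32, 4.46], [0.12, 2], [-2.74, 2.74]. Speed limits (rad/s): [2.22, 2.22, 3.01, 3.01, 3.14, 3.14, 3.14].

INTERFACE

Orientations are given as a rotation vector (axis times angle).
In Python, from cell import observe, get_image, camera_params, sign_off gives the robot as it stands.
- The arm moves only by the shell command python3 -m pendant 'ROWS' [FORCE]. ROWS is JSON, one flat list of numbers, 7 for each row, row after row: the shift along the tool's x, y, z in m, then the turn, a rotation vector about the tool's x, y, z in rad, then the finger opening in m, from 0 to 0.0918. In form: [dx, dy, dz, rx, ry, rz, jaw, dx, dy, dz, rx, ry, rz, jaw, ...]. A call has 1 to 10 rows; each row shifts and turns the commanded pose from where the row before left it, along the tool's axes as they then stand; what a row does not reach is not made up. A row lasts 1/8 s, in which the tool goes at most 62.5 mm and 10.7 degrees, less where a joint would pass 70% of its speed; a pose out of reach is approached as far as the arm can. A call is refused whole if a number of a shift passes 0.0625 or a number of a turn 0.188, either way. A call with a gripper value outside its range is refused whole. The fingers move at their own pace and stop on an object; FORCE is the grip in N (left out, the last holds). Time passes only in rows, so rows that do not move let the fingers close. It gives the time, the measured TCP pose, the force, the opening and the grip force at its end, in the units of the state.
- observe(): the state, without advancing time (a new reading comes with each control period).
- get_image(name): name is "scene" or "top" or "wrist"; returns the picture (420x560x3 uint8, red, green, blue); there is no depth.
- camera_params(name): a dict with "intrinsics" (3x3 intrinsics, pixels), "eye" and "rotation" of the camera in the world; the wrist camera has in their place "T_tool_cam" (4x4, takes a point from camera to tool coordinates, whose origin is the TCP and whose axes are the flange's). Camera axes: x right, y down, z forward; pixel columns grow to the right and rows downward; lengths in m; the calibration is good to about 2 mm. A picture is of the moment at which its call begins: read the wrist's pose just before it. camera_params takes no time and is no camera call.
- sign_off(): hands the job in; it is judged then, once.
The state is a dict: "clock": time; "joints": joint angles; "dq": joint speeds; "joint_efforts": joint torques, N m; "position": TCP position; "ee_rot": TCP orientation; "force": force on the tool from outside, world axes, zero at the start; "ft_torque": the same for the moment, N m; "width": opening from 0.0 (shut) to 1.0 (fully open); "gripper_force": force on a finger pad.
Only numpy, scipy, OpenCV 4.12 (cv2) and the standard library are available. Lean on these libraries where they do the work, as an engineer would, in place of code of your own. Each camera call takes 0.05 s, during which the arm holds its last target. There are 200 camera calls.

## Working session

There is one attempt and no reset: what is moved stays moved. The work goes in short steps, Python scripts to look and compute and a shell command to move; the robot and the scene stay as the last step left them, time stands still between calls to the robot, and variables do not carry over. Pictures are saved under pics/ and viewed, at most 14 in all, crops included, and the job is handed in when it is done.

```bash
mkdir -p pics; ls
python3 - <<'E'
from cell import *
import cv2
for n in("scene","top"):
    cv2.imwrite(f"pics/{n}0.png",get_image(n)[:,:,::-1]); print(n,camera_params(n))
print(camera_params("wrist")); print(observe())
E
```

```text
pics
scene {'intrinsics': array([[445.57574852,   0.        , 281.89426356],
       [  0.        , 445.57574852, 209.82797391],
       [  0.        ,   0.        ,   1.        ]]), 'eye': array([ 1.1750511 , -0.45581411,  0.8641866 ]), 'rotation': array([-2.17763933, -1.02856563,  0.44206   ])}
top {'intrinsics': array([[521.41145543,   0.        , 268.01257287],
       [  0.        , 521.41145543, 216.56686351],
       [  0.        ,   0.        ,   1.        ]]), 'eye': array([0.46446581, 0.01703946, 1.47582628]), 'rotation': array([-2.19187215,  2.18777238, -0.08058029])}
{'intrinsics': array([[347.09047766,   0.        , 284.90131465],
       [  0.        , 347.09047766, 207.89916044],
       [  0.        ,   0.        ,   1.        ]]), 'T_tool_cam': array([[ 9.59787960e-04, -9.57331019e-01, -2.88992038e-01,
         7.92079600e-02],
       [ 9.99998719e-01,  1.28906215e-03, -9.49065768e-04,
        -2.36042636e-04],
       [ 1.28109880e-03, -2.88990757e-01,  9.57331030e-01,
        -1.47741032e-01],
       [ 0.00000000e+00,  0.00000000e+00,  0.00000000e+00,
         1.00000000e+00]])}
{'clock': 0.1, 'joints': array([-1.25962916,  0.43516839,  0.02499361,  1.57400904, -0.01157522,
        1.13398493, -0.07510036]), 'dq': array([-0.00089271, -0.00148253,  0.00041922, -0.001961  , -0.00146404,
        0.00126489, -0.00128277]), 'joint_efforts': array([ 3.32900774e-03, -6.69123030e+01,  9.88328196e-01, -3.15147865e+01,
       -6.04429864e-02,  3.74682841e-02,  1.57739515e-05]), 'position': array([0.2511766 , 0.57182627, 0.23701317]), 'ee_rot': array([-6.45408987e-01, -3.07444428e+00,  2.22895931e-03]), 'force': array([ 0.00376184,  0.04045188, -0.52597131]), 'ft_torque': array([-0.06055949, -0.02937896, -0.00304564]), 'gripper_force': 0.0, 'width': 1.0006466727318934}
```

View pics/top0.png

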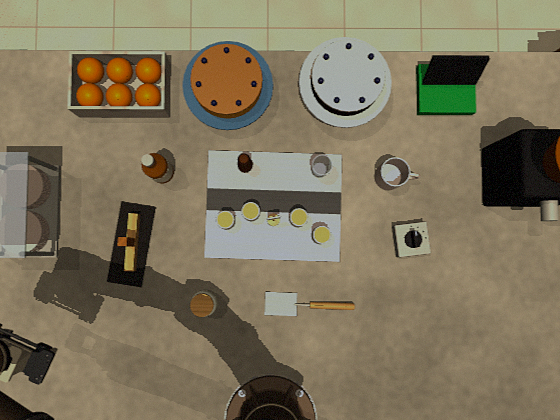

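View pics/scene0.png

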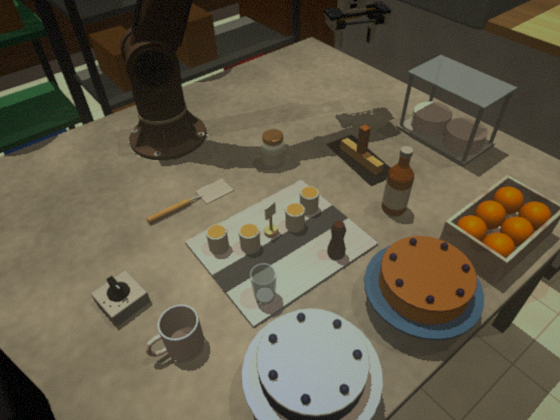

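```bash
cat > h.py <<'E'
from cell import *
import cv2, numpy as np
from scipy.spatial.transform import Rotation as R
def cam(n):
    p=camera_params(n)
    if n!="wrist": return p["intrinsics"],np.array(p["eye"]),R.from_rotvec(p["rotation"]).as_matrix()
    s=observe();Rt=R.from_rotvec(s["ee_rot"]).as_matrix();T=p["T_tool_cam"]
    return p["intrinsics"],Rt@T[:3,3]+s["position"],Rt@T[:3,:3]
def cast(c,uv,z):
    K,e,M=c; uv=np.atleast_2d(uv).astype(float)
    d=np.c_[uv,np.ones(len(uv))]@np.linalg.inv(K).T@M.T
    return (e+d*((z-e[2])/d[:,2])[:,None])[:,:2]
def blobs(m,lo,hi=1e9):
    cs=cv2.findContours(m.astype(np.uint8),cv2.RETR_EXTERNAL,cv2.CHAIN_APPROX_NONE)[0]
    return [c[:,0] for c in cs if lo<cv2.contourArea(c)<hi]
def go(x,y,z,yaw):
    "steps from present pose to a tool-down pose whose tool x axis points along world yaw"
    s=observe();Rt=R.from_rotvec(s["ee_rot"])
    T=R.from_euler("z",yaw)*R.from_euler("x",np.pi)
    print("shift",(Rt.inv().apply(np.array([x,y,z])-s["position"])).round(4),"turn",(Rt.inv()*T).as_rotvec().round(3))
def state():
    s=observe();a=R.from_rotvec(s["ee_rot"]).as_matrix()
    print(round(s["clock"],2),s["position"].round(4),"yaw",np.arctan2(a[1,0],a[0,0]).round(4),"F",np.round(s["force"],1),"w",round(s["width"]*.0918,4),"g",round(s["gripper_force"],1),"q",s["joints"].round(2))
E
python3 - <<'E'
from h import *
im=get_image("top");c=cam("top");hsv=cv2.cvtColor(im,cv2.COLOR_RGB2HSV)
H,S,V=[hsv[...,i].astype(int) for i in range(3)]
box=lambda a,b,u,v:(lambda m:(m.__setitem__((slice(u,v),slice(a,b)),1),m)[1])(np.zeros(im.shape[:2],int))
m=(H>18)&(H<35)&(S>80)&(V>130)&(box(200,345,150,260)>0)
for b in blobs(m,20): 
    r=cv2.minEnclosingCircle(b); print("yel",r,len(b),cast(c,r[0],.07).round(4))
m=(V<110)&(box(200,345,180,218)>0)
b=max(blobs(m,100),key=cv2.contourArea); r=cv2.minAreaRect(b); print("strip",r)
for k in(206,208,212,215,232,238,260,275,285,310,330,335,338,340,342): print(k,V[178:222,k])
m=(V<60)&(box(100,170,195,295)>0)
b=max(blobs(m,100),key=cv2.contourArea); P=cv2.boxPoints(cv2.minAreaRect(b)); print("mat",P.round(1).tolist(),cast(c,P,.004).round(4).tolist())
cv2.imwrite("pics/c1.png",np.hstack([cv2.resize(im[190:300,95:175,::-1],None,fx=4,fy=4,interpolation=2),cv2.resize(im[205:315,385:445,::-1] ,None,fx=4,fy=4,interpolation=2)]))
E
```

```text
yel ((321.5411071777344, 234.2739715576172), 7.745042324066162) 42 [[ 0.5122 -0.1357]]
yel ((273.5, 221.0), 5.852449893951416) 30 [[ 0.5478 -0.006 ]]
yel ((224.625, 219.125), 7.675140857696533) 42 [[0.5526 0.126 ]]
yel ((298.5932312011719, 216.6271209716797), 7.755870342254639) 42 [[ 0.5598 -0.0739]]
yel ((250.1666717529297, 210.5), 7.720921993255615) 42 [[0.5761 0.0571]]
strip ((273.2239990234375, 201.44361877441406), (134.21810913085938, 23.051881790161133), 1.818303108215332)
206 [143 146 127 128 135 136 133 138 140 123 121 128 133 129 120 125 125 125
 124 122 118 122 121 119 119 119 107 104 105 107 102  98 147 152 149 134
 142 153 153 157 168 167 165 168]
208 [178 174 182 183 178 175 176 177 180 189  93  56  64  68  74  72  63  63
  70  67  61  71  76  70  76  68  73  74  69  71  67  59 169 177 174 171
 172 170 169 167 170 170 172 171]
212 [169 171 173 172 174 171 171 172 174 182 101  64  67  67  77  67  74  76
  74  72  73  71  74  77  75  70  72  73  74  77  73  57 152 177 174 172
 171 170 173 171 170 173 171 172]
215 [169 169 172 168 172 169 169 172 172 181 125  65  69  73  71
[... 1658 characters left out ...]
55  68  69
  68  71  66  73  72  64  69  67  77  69  72  74  66  70  71  73  74  56
 153 175 175 173 173 171 171 175]
340 [174 173 173 172 176 175 174 170 167 166 165 166 165 180 121  67  72  77
  72  72  66  73  89  88  82  83  81  82  85  87  89  86  84  98 102  89
 129 143 140 138 135 137 156 161]
342 [158 152 147 146 145 144 144 146 149 157 151 154 149 147 150 156 154 153
 159 157 155 162 155 156 155 154 146 158 154 157 159 160 166 163 166 159
 161 161 167 165 166 171 165 164]
mat [[105.5999984741211, 281.3999938964844], [119.19999694824219, 200.0], [155.3000030517578, 206.10000610351562], [141.8000030517578, 287.5]] [[0.3812, 0.463], [0.6103, 0.4298], [0.5934, 0.3273], [0.3646, 0.3616]]
```

View pics/c1.png

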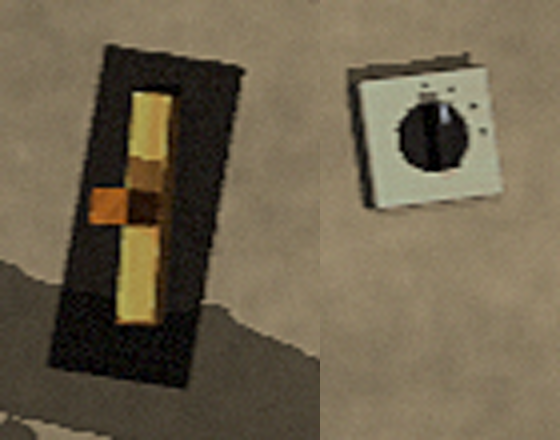

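Run:
```python
from h import *
c=cam("top")
print("post",cast(c,[122,241.5],.122).round(4)); e=cast(c,[[133,213],[129.2,271]],.036);print("bar ends",e.round(4).tolist(),e.mean(0).round(4),np.arctan2(*(e[0]-e[1])[::-1]))
print("dial",cast(c,[413.2,238.7],.077).round(4))
A=cast(c,[[215,188.3],[335,191.8]],.01);B=cast(c,[[215,209.9],[335,213.9]],.01)
m=(A+B)/2; d=m[0]-m[1]; a=np.arctan2(-d[0],d[1]); E=cast(c,[[206.7,199],[340.8,203.2]],.01); o=E.mean(0); print("strip",o.round(4),"ang",a.round(4),np.linalg.norm(A-B,axis=1),np.linalg.norm(E[0]-E[1]))
M=np.array([[np.cos(a),np.sin(a)],[-np.sin(a),np.cos(a)]])
for n,p in zip("0123t",[(.5526,.126),(.5761,.0571),(.5598,-.0739),(.5122,-.1357),(.5478,-.006)]): print(n,(M@(np.array(p)-o)).round(4))
state()
```

```text
post [[0.4907 0.3872]]
bar ends [[0.5712, 0.3819], [0.4116, 0.3893]] [0.4914 0.3856] -0.046050143970062185
dial [[ 0.5005 -0.3812]]
strip [ 0.6076 -0.0078] ang -0.0291 [0.06124518 0.06268951] 0.378851336663445
0 [-0.0589  0.1321]
1 [-0.0334  0.0639]
2 [-0.0459 -0.0675]
3 [-0.0916 -0.1307]
t [-0.0598  0.    ]
0.15 [0.2512 0.5719 0.2371] yaw 2.7278 F [0.1 0.1 0. ] w 0.0917 g 0.0 q [-1.26  0.44  0.02  1.57 -0.01  1.13 -0.08]
```

```bash
python3 -c "
from h import *
go(.4907,.3868,.18,3.096)"
```

```text
shift [-0.2937 -0.0731  0.0572] turn [-0.001 -0.    -0.368]
```

```bash
python3 -m pendant '[-0.0367,-0.0091,0.0072,0,0,0,0.0918,-0.0367,-0.0091,0.0072,0,0,0,0.0918,-0.0367,-0.0091,0.0072,0,0,0,0.0918,-0.0367,-0.0091,0.0072,0,0,0,0.0918,-0.0367,-0.0091,0.0072,0,0,0,0.0918,-0.0367,-0.0091,0.0072,0,0,0,0.0918,-0.0367,-0.0091,0.0072,0,0,0,0.0918,-0.0367,-0.0091,0.0072,0,0,0,0.0918,0,0,0,0,0,-0.184,0.0918,0,0,0,0,0,-0.184,0.0918]'
python3 - <<'E'
from h import *
state(); go(.4907,.3868,.092,3.096)
cv2.imwrite("pics/w1.png",get_image("wrist")[:,:,::-1])
E
```

```text
clock: 1.4
position: [0.4911, 0.3868, 0.1796]
ee_rot: [-0.065, -3.14, 0.001]
force: [-1.0, 0.5, 0.2]
width: 1.001
gripper_force: 0.0
1.4 [0.4911 0.3868 0.1796] yaw 3.1005 F [-1.   0.5  0.2] w 0.0919 g 0.0 q [-0.75  0.49 -0.01  1.64  0.    1.01  0.77]
shift [0.0004 0.     0.0876] turn [-0.001 -0.001  0.005]
```

View pics/w1.png

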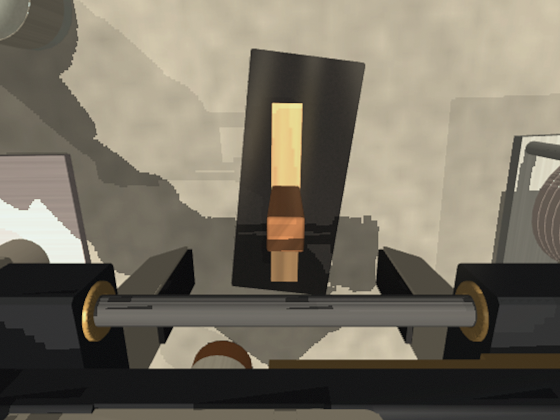

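The post top (267–304, rows 216–240) lies centred between the fingers (column ≈285), and the bar is parallel to the tool's x. I'll go down and grip it.

```bash
python3 -m pendant '[0,0,0.022,0,0,0,0.0918,0,0,0.022,0,0,0,0.0918,0,0,0.022,0,0,0,0.0918,0,0,0.021,0,0,0,0.0918,0,0,0,0,0,0,0.01,0,0,0,0,0,0,0.01,0,0,0,0,0,0,0.01,0,0,0,0,0,0,0.01,0,0,0,0,0,0,0.01,0,0,0,0,0,0,0.01]' 40; python3 -c "
from h import *
state()"
```

```text
clock: 2.7
position: [0.4909, 0.3875, 0.0933]
ee_rot: [0.072, 3.141, 0.0]
force: [-0.5, -0.7, -0.6]
width: 0.4
gripper_force: 0.0
2.7 [0.4909 0.3875 0.0933] yaw 3.0957 F [-0.5 -0.7 -0.6] w 0.0368 g 0.0 q [-0.75  0.58 -0.01  1.72  0.01  0.84  0.76]
```

```bash
python3 -m pendant '[0,0,0,0,0,0,0.01,0,0,0,0,0,0,0.01,0,0,0,0,0,0,0.01,0,0,0,0,0,0,0.01]' 40
python3 - <<'E'
from h import *
state()
o=np.array([.6076,-.0078]);a=-.0291
M=np.array([[np.cos(a),-np.sin(a)],[np.sin(a),np.cos(a)]])
for p in [(-.125,.124),(-.0395,.124),(-.145,-.124),(-.0395,-.124)]: print(p,(o+M@np.array(p)).round(4))
go(.4909,.3875,.22,np.pi/2+a)
E
```

```text
clock: 3.2
position: [0.4908, 0.3875, 0.0931]
ee_rot: [-0.072, -3.141, 0.0]
force: [0.6, -0.9, 0.5]
width: 0.257
gripper_force: 39.9
3.2 [0.4908 0.3875 0.0931] yaw 3.0957 F [ 0.6 -0.9  0.5] w 0.0236 g 39.9 q [-0.75  0.58 -0.01  1.72  0.01  0.84  0.76]
(-0.125, 0.124) [0.4863 0.1198]
(-0.0395, 0.124) [0.5717 0.1173]
(-0.145, -0.124) [ 0.4591 -0.1275]
(-0.0395, -0.124) [ 0.5645 -0.1306]
shift [-1.000e-04  0.000e+00 -1.269e-01] turn [-0.     0.     1.554]
```

```bash
python3 -m pendant '[0,0,-0.02,0,0,0,0.01,0,0,-0.03,0,0,0,0.01,0,0,-0.03,0,0,0,0.01,0,0,-0.03,0,0,0,0.01,0,0,-0.017,0,0,0,0.01,0,0,0,0,0,0.15,0.01,0,0,0,0,0,0.17,0.01,0,0,0,0,0,0.17,0.01,0,0,0,0,0,0.17,0.01,0,0,0,0,0,0.17,0.01]'; python3 -m pendant '[0,0,0,0,0,0.17,0.01,0,0,0,0,0,0.17,0.01,0,0,0,0,0,0.17,0.01,0,0,0,0,0,0.17,0.01,0,0,0,0,0,0.044,0.01,0,0,0,0,0,0,0.01]'
python3 - <<'E'
from h import *
state()
go(.4863,.1198,.22,np.pi/2-.0291)
E
```

```text
clock: 4.45
position: [0.4904, 0.3873, 0.2193]
ee_rot: [-1.34, -2.841, 0.002]
force: [-0.1, 0.0, -2.8]
width: 0.258
gripper_force: 39.9
clock: 5.2
position: [0.4904, 0.3874, 0.2194]
ee_rot: [2.253, 2.19, -0.002]
force: [-0.0, -0.0, -2.3]
width: 0.262
gripper_force: 39.9
5.2 [0.4904 0.3874 0.2194] yaw 1.5424 F [-0.  -0.  -2.3] w 0.0241 g 39.9 q [-1.    0.46  0.36  1.62 -0.18  1.1  -0.62]
shift [-0.2676  0.0035 -0.0003] turn [-0.001  0.001  0.001]
```

```bash
python3 -m pendant '[-0.0446,0.0006,0,0,0,0,0.01,-0.0446,0.0006,0,0,0,0,0.01,-0.0446,0.0006,0,0,0,0,0.01,-0.0446,0.0006,0,0,0,0,0.01,-0.0446,0.0006,0,0,0,0,0.01,-0.0446,0.0006,0,0,0,0,0.01,0,0,0,0,0,0,0.01]'
python3 - <<'E'
from h import *
state()
go(.4863,.1198,.102,np.pi/2-.0291)
cv2.imwrite("pics/w2.png",get_image("wrist")[:,:,::-1])
E
```

```text
clock: 6.08
position: [0.4865, 0.1157, 0.2202]
ee_rot: [2.258, 2.183, -0.001]
force: [0.2, 1.5, -2.4]
width: 0.261
gripper_force: 39.9
6.08 [0.4865 0.1157 0.2202] yaw 1.537 F [ 0.2  1.5 -2.4] w 0.0239 g 39.9 q [-0.7   0.25  0.44  1.92 -0.13  0.99 -0.23]
shift [ 0.0042 -0.0003  0.1182] turn [-0.     0.001 -0.005]
```

View pics/w2.png

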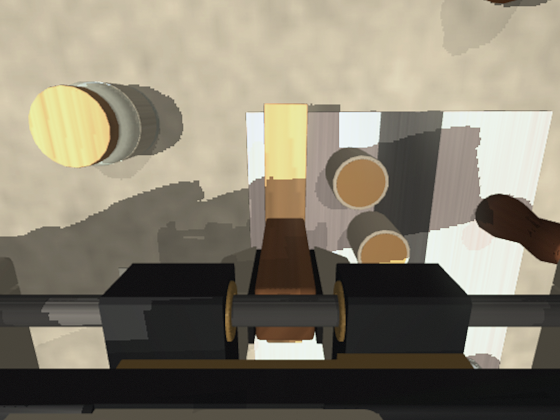

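```bash
python3 -m pendant '[0.0042,0,0.03,0,0,0,0.01,0,0,0.03,0,0,0,0.01,0,0,0.03,0,0,0,0.01,0,0,0.018,0,0,0,0.01,0,0,0.01,0,0,-0.005,0.01,0,0,0,0,0,0,0.01,0,0,0,0,0,0,0.01]'
python3 - <<'E'
from h import *
state()
go(.5717,.1173,.102,np.pi/2-.0291)
E
```

```text
clock: 7.0
position: [0.4873, 0.1245, 0.1028]
ee_rot: [2.247, 2.195, 0.002]
force: [0.2, -0.1, -3.0]
width: 0.263
gripper_force: 39.9
7.0 [0.4873 0.1245 0.1028] yaw 1.5472 F [ 0.2 -0.1 -3. ] w 0.0242 g 39.9 q [-0.64  0.42  0.38  2.05 -0.23  0.72 -0.14]
shift [-0.0052  0.0845  0.0009] turn [ 0.001 -0.001  0.005]
```

```bash
python3 -m pendant '[-0.002,0.012,0,0,0,0.005,0.01,-0.002,0.01,0,0,0,0,0.01,-0.001,0.008,0,0,0,0,0.01,0,0.008,0,0,0,0,0.01,0,0.008,0,0,0,0,0.01,0,0.008,0,0,0,0,0.01,0,0.008,0,0,0,0,0.01,0,0.008,0,0,0,0,0.01,0,0.006,0,0,0,0,0.01,0,0.004,0,0,0,0,0.01]'; python3 -m pendant '[0,0.003,0,0,0,0,0.01,0,0.0015,0,0,0,0,0.01,0,0,0,0,0,0,0.01,0,0,0,0,0,0,0.01]';python3 - <<'E'
from h import *
state()
go(.5717,.1173,.102,np.pi/2-.0291)
cv2.imwrite("pics/w3.png",get_image("wrist")[:,:,::-1])
E
```

```text
clock: 8.25
position: [0.567, 0.1168, 0.102]
ee_rot: [2.253, 2.189, 0.0]
force: [-1.4, 0.5, -2.1]
width: 0.258
gripper_force: 39.9
clock: 8.75
position: [0.5713, 0.1167, 0.1023]
ee_rot: [2.253, 2.189, 0.001]
force: [-0.8, -0.4, -2.4]
width: 0.259
gripper_force: 39.9
8.75 [0.5713 0.1167 0.1023] yaw 1.5417 F [-0.8 -0.4 -2.4] w 0.0238 g 39.9 q [-0.56  0.53  0.37  1.85 -0.26  0.81 -0.08]
shift [0.0006 0.0004 0.0003] turn [ 0. -0.  0.]
```

View pics/w3.png

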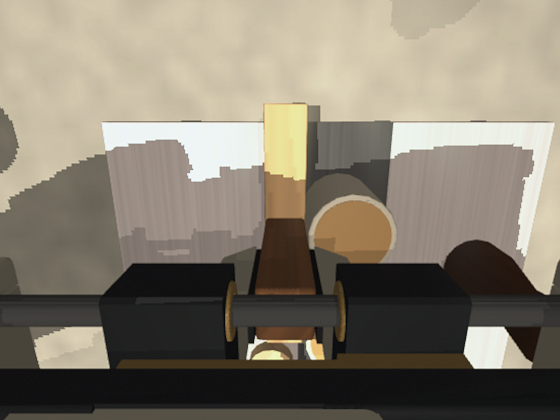

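Run:
```python
from h import *
c=cam("wrist");im=get_image("wrist").astype(int).sum(2)
pos=observe()["position"][:2]
a=-.0291;M=np.array([[np.cos(a),np.sin(a)],[-np.sin(a),np.cos(a)]])
for r in(126,132,138,142,180,200,220):
    row=cv2.blur(im[r-1:r+2].astype(np.float32),(3,3))[1]; g=np.gradient(row[370:420]); k=370+g.argmax()
    p=cast(c,[k,r],.01)[0]; print(r,k,(M@(p-[.6076,-.0078])).round(4),"rel bar centre",(M@(p-pos)).round(4))
for q in[(104,122),(552,121)]: print((M@(cast(c,q,.01)[0]-[.6076,-.0078])).round(4))
```

```text
126 393 [0.032  0.1869] rel bar centre [0.0719 0.0634]
132 392 [0.0316 0.1829] rel bar centre [0.0716 0.0595]
138 392 [0.032  0.1789] rel bar centre [0.072  0.0555]
142 391 [0.0316 0.1762] rel bar centre [0.0715 0.0528]
180 388 [0.0318 0.1497] rel bar centre [0.0718 0.0263]
200 386 [0.0317 0.1351] rel bar centre [0.0716 0.0117]
220 388 [0.0344 0.1199] rel bar centre [ 0.0744 -0.0035]
[-0.1626  0.1893]
[0.1384 0.1903]
```

```bash
python3 -m pendant '[0,0.0015,0,0,0,0,0.01,0,0.0012,0,0,0,0,0.01,0,0,0,0,0,0,0.01,0,-0.01,0,0,0,0,0.01,0,-0.03,0,0,0,0,0.01,0,-0.03,-0.03,0,0,0,0.01,0,-0.02,-0.03,0,0,0,0.01,0,0,-0.03,0,0,0,0.01,0,0,-0.03,0,0,0,0.01,0,0,0,0,0,0,0.01]'
python3 - <<'E'
from h import *
state()
go(.4591,-.1275,.222,np.pi/2-.0291)
im=get_image("top");cv2.imwrite("pics/t2.png",cv2.resize(im[140:270,190:360,::-1],None,fx=4,fy=4))
E
```

```text
clock: 10.1
position: [0.4852, 0.1197, 0.2242]
ee_rot: [2.252, 2.188, 0.008]
force: [-0.1, -0.0, -3.0]
width: 0.257
gripper_force: 39.9
10.1 [0.4852 0.1197 0.2242] yaw 1.5419 F [-0.1 -0.  -3. ] w 0.0235 g 39.9 q [-0.71  0.25  0.45  1.92 -0.13  0.99 -0.24]
shift [-0.2478 -0.0189  0.0015] turn [ 0.005 -0.003  0.   ]
```

```bash
python3 -m pendant '[-0.035,-0.003,0,0,0,0,0.01,-0.035,-0.003,0,0,0,0,0.01,-0.035,-0.003,0,0,0,0,0.01,-0.035,-0.003,0,0,0,0,0.01,-0.035,-0.003,0,0,0,0,0.01,-0.035,-0.003,0,0,0,0,0.01,-0.038,-0.001,0,0,0,0,0.01,0,0,0,0,0,0,0.01,0,0,0,0,0,0,0.01]'
python3 - <<'E'
from h import *
state()
go(.4591,-.1275,.102,np.pi/2-.0291)
E
```

```text
clock: 11.28
position: [0.4571, -0.1276, 0.2211]
ee_rot: [-2.253, -2.188, 0.001]
force: [0.2, 0.3, -2.8]
width: 0.259
gripper_force: 39.9
11.28 [ 0.4571 -0.1276  0.2211] yaw 1.5414 F [ 0.2  0.3 -2.8] w 0.0238 g 39.9 q [-0.32  0.22  0.58  1.98 -0.14  0.98  0.3 ]
shift [1.000e-04 2.200e-03 1.191e-01] turn [-0.002 -0.    -0.   ]
```

View pics/t2.png

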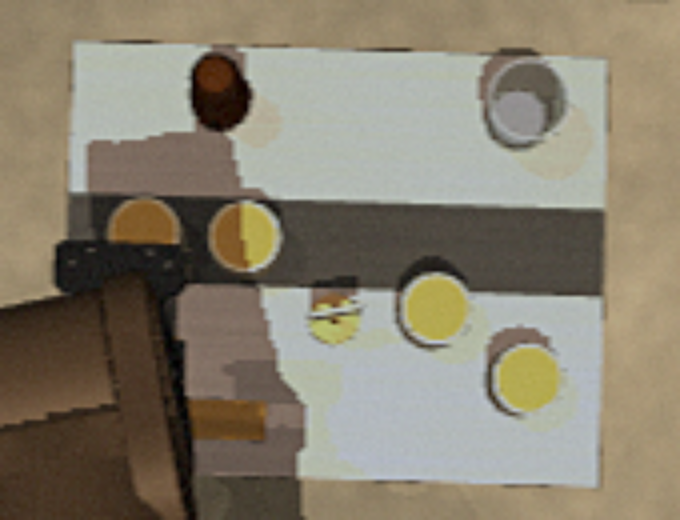

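```bash
python3 -m pendant '[0,0.001,0.03,0,0,0,0.01,0,0.001,0.03,0,0,0,0.01,0,0,0.03,0,0,0,0.01,0,0,0.018,0,0,0,0.01,0,0,0.01,0,0,0,0.01,0,0,0,0,0,0,0.01,0,0,0,0,0,0,0.01]'
python3 - <<'E'
from h import *
state()
go(.5668,-.1307,.102,np.pi/2-.0291)
E
```

```text
clock: 12.15
position: [0.4602, -0.128, 0.1047]
ee_rot: [2.253, 2.189, 0.001]
force: [-0.7, 0.0, -2.2]
width: 0.262
gripper_force: 39.9
12.15 [ 0.4602 -0.128   0.1047] yaw 1.5421 F [-0.7  0.  -2.2] w 0.024 g 39.9 q [-0.23  0.39  0.51  2.11 -0.29  0.7   0.44]
shift [0.0004 0.1067 0.0028] turn [0.001 0.    0.   ]
```

```bash
python3 -m pendant '[0,0.014,0.002,0,0,0,0.01,0,0.012,0,0,0,0,0.01,0,0.008,0,0,0,0,0.01,0,0.008,0,0,0,0,0.01,0,0.008,0,0,0,0,0.01,0,0.008,0,0,0,0,0.01,0,0.008,0,0,0,0,0.01,0,0.008,0,0,0,0,0.01,0,0.008,0,0,0,0,0.01,0,0.008,0,0,0,0,0.01]'; python3 -m pendant '[0,0.006,0,0,0,0,0.01,0,0.004,0,0,0,0,0.01,0,0.003,0,0,0,0,0.01,0,0.002,0,0,0,0,0.01,0,0.0005,0,0,0,0,0.01,0,0,0,0,0,0,0.01,0,0,0,0,0,0,0.01]';python3 - <<'E'
from h import *
state()
go(.5668,-.1307,.102,np.pi/2-.0291)
E
```

```text
clock: 13.4
position: [0.5502, -0.1307, 0.1021]
ee_rot: [2.253, 2.189, 0.0]
force: [-2.4, -0.6, -2.2]
width: 0.264
gripper_force: 39.9
clock: 14.28
position: [0.5652, -0.1312, 0.1022]
ee_rot: [2.253, 2.189, 0.0]
force: [-1.1, 0.0, -3.5]
width: 0.26
gripper_force: 39.9
14.28 [ 0.5652 -0.1312  0.1022] yaw 1.5417 F [-1.1  0.  -3.5] w 0.0239 g 39.9 q [-0.2   0.54  0.49  1.86 -0.34  0.82  0.43]
shift [0.0005 0.0016 0.0002] turn [ 0. -0.  0.]
```

```bash
python3 -m pendant '[0,0.0012,0,0,0,0,0.01,0,0.0006,0,0,0,0,0.01,0,0,0,0,0,0,0.01,0,-0.01,0,0,0,0,0.01,0,-0.03,0,0,0,0,0.01,0,-0.03,-0.03,0,0,0,0.01,0,-0.03,-0.03,0,0,0,0.01,0,-0.03,-0.03,0,0,0,0.01,0,0,-0.03,0,0,0,0.01,0,0,0,0,0,0,0.01]'
python3 - <<'E'
from h import *
state()
im=get_image("top");cv2.imwrite("pics/t3.png",cv2.resize(im[140:270,190:360,::-1],None,fx=4,fy=4))
c=cam("top");hsv=cv2.cvtColor(im,cv2.COLOR_RGB2HSV);H,S,V=[hsv[...,i].astype(int) for i in range(3)]
m=(H>8)&(H<35)&(S>90)&(V>90);m[:180]=0;m[230:]=0;m[:,:205]=0;m[:,345:]=0
a=-.0291;M=np.array([[np.cos(a),np.sin(a)],[-np.sin(a),np.cos(a)]])
for b in blobs(m,20): 
    r=cv2.minEnclosingCircle(b); print(np.round(r[0],1),round(r[1],1),(M@(cast(c,r[0],.07)[0]-[.6076,-.0078])).round(4))
go(.4904,.3874,.2222,np.pi/2-.0291)
E
```

```text
clock: 15.52
position: [0.4381, -0.1277, 0.2241]
ee_rot: [2.251, 2.186, 0.007]
force: [0.3, -0.4, -2.2]
width: 0.258
gripper_force: 39.9
15.53 [ 0.4381 -0.1277  0.2241] yaw 1.5417 F [ 0.3 -0.4 -2.2] w 0.0237 g 39.9 q [-0.35  0.17  0.6   2.02 -0.12  0.97  0.29]
[273.  220.5] 5.6 [-0.0585  0.0014]
[322.5 200.7] 8.6 [-0.0007 -0.131 ]
[299.6 199.6] 8.1 [ 0.0003 -0.069 ]
[250.8 198.6] 7.7 [-0.0009  0.0632]
[225.3 197.6] 7.6 [-0.0004  0.1323]
shift [0.5161 0.038  0.001 ] turn [ 0.003 -0.001  0.   ]
```

View pics/t3.png

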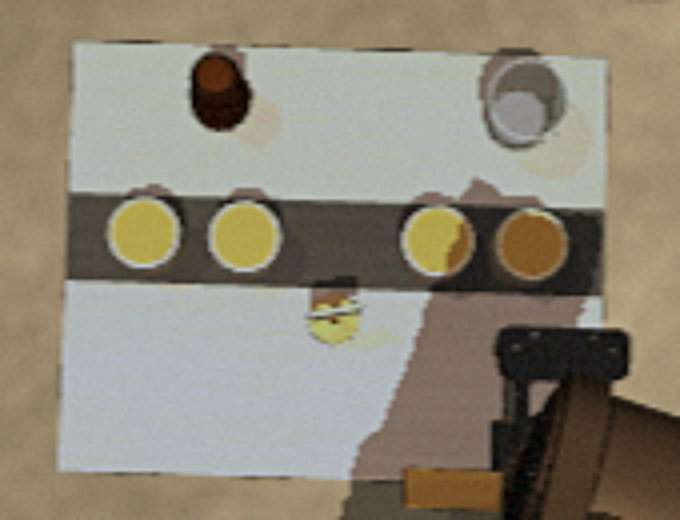

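```bash
python3 -m pendant '[0.04,0.003,0,0,0,0,0.01,0.052,0.004,0,0,0,0,0.01,0.055,0.004,0,0,0,0,0.01,0.055,0.004,0,0,0,0,0.01,0.055,0.004,0,0,0,0,0.01,0.055,0.004,0,0,0,0,0.01,0.055,0.004,0,0,0,0,0.01,0.055,0.004,0,0,0,0,0.01,0.055,0.004,0,0,0,0,0.01,0.045,0.003,0,0,0,0,0.01]'; python3 -m pendant '[0,0,0,0,0,-0.15,0.01,0,0,0,0,0,-0.17,0.01,0,0,0,0,0,-0.17,0.01,0,0,0,0,0,-0.17,0.01,0,0,0,0,0,-0.17,0.01,0,0,0,0,0,-0.17,0.01,0,0,0,0,0,-0.17,0.01,0,0,0,0,0,-0.17,0.01,0,0,0,0,0,-0.116,0.01,0,0,0,0,0,0,0.01]'
python3 - <<'E'
from h import *
state()
go(.4875,.395,.1,2.9976)
cv2.imwrite("pics/w5.png",get_image("wrist")[:,:,::-1])
E
```

```text
clock: 16.82
position: [0.4894, 0.3955, 0.2198]
ee_rot: [-2.252, -2.19, 0.003]
force: [1.0, 0.0, -1.4]
width: 0.254
gripper_force: 39.9
clock: 18.08
position: [0.4898, 0.3928, 0.2202]
ee_rot: [-0.227, -3.131, 0.002]
force: [-0.6, 0.2, -2.6]
width: 0.257
gripper_force: 39.9
18.07 [0.4898 0.3928 0.2202] yaw 2.9968 F [-0.6  0.2 -2.6] w 0.0235 g 39.9 q [-0.76  0.45  0.01  1.59 -0.    1.1   0.67]
shift [0.0023 0.0021 0.1202] turn [-0.001 -0.002 -0.001]
```

View pics/w5.png

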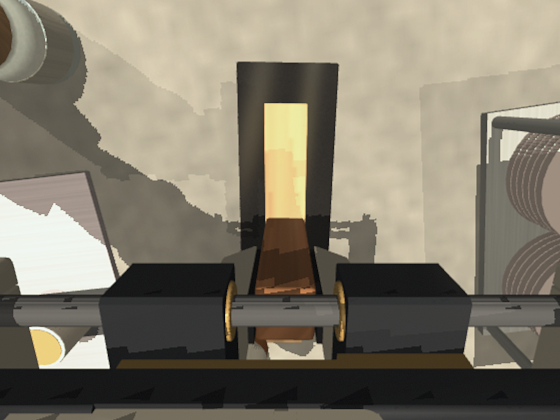

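```bash
python3 -m pendant '[0.0023,0.002,0.03,0,0,0,0.01,0,0,0.03,0,0,0,0.01,0,0,0.03,0,0,0,0.01,0,0,0.02,0,0,0,0.01,0,0,0.009,0,0,0,0.01,0,0,0.004,0,0,0,0.01,0,0,0.003,0,0,0,0.01,0,0,0,0,0,0,0.01,0,0,0,0,0,0,0.01]'; python3 -c "
from h import *
state()"
```

```text
clock: 19.25
position: [0.4884, 0.3957, 0.0967]
ee_rot: [0.226, 3.133, 0.001]
force: [-0.2, 0.1, -2.5]
width: 0.258
gripper_force: 39.9
19.25 [0.4884 0.3957 0.0967] yaw 2.9975 F [-0.2  0.1 -2.5] w 0.0237 g 39.9 q [-0.77  0.58 -0.    1.71  0.    0.85  0.66]
```

```bash
python3 -m pendant '[0,0,0.002,0,0,0,0.01,0,0,0.001,0,0,0,0.01,0,0,0.0005,0,0,0,0.01,0,0,0,0,0,0,0.01,0,0,0,0,0,0,0.01]'; python3 -c "
from h import *
state()"
```

```text
clock: 19.88
position: [0.4882, 0.3956, 0.0931]
ee_rot: [0.226, 3.133, 0.0]
force: [-1.9, -1.6, 6.1]
width: 0.258
gripper_force: 39.9
19.88 [0.4882 0.3956 0.0931] yaw 2.9977 F [-1.9 -1.6  6.1] w 0.0237 g 39.9 q [-0.76  0.58 -0.    1.72  0.    0.84  0.66]
```

Touched down (force +6 N). Release and rise.

```bash
python3 -m pendant '[0,0,0,0,0,0,0.07,0,0,0,0,0,0,0.07,0,0,0,0,0,0,0.07,0,0,0,0,0,0,0.07,0,0,0,0,0,0,0.07,0,0,-0.01,0,0,0,0.07,0,0,-0.03,0,0,0,0.07,0,0,-0.04,0,0,0,0.07,0,0,-0.05,0,0,0,0.07,0,0,-0.05,0,0,0,0.07]'
python3 - <<'E'
from h import *
state()
go(.445,-.38,.273,np.pi/2)
E
```

```text
clock: 21.12
position: [0.488, 0.3953, 0.2751]
ee_rot: [0.226, 3.133, 0.001]
force: [-0.0, 0.4, -0.1]
width: 0.764
gripper_force: 0.0
21.12 [0.488  0.3953 0.2751] yaw 2.9977 F [-0.   0.4 -0.1] w 0.0701 g 0.0 q [-0.77  0.41  0.01  1.51 -0.    1.22  0.67]
shift [-0.0686 -0.7735  0.0017] turn [ 1.000e-03 -0.000e+00  1.427e+00]
```

```bash
python3 -m pendant '[-0.0088,-0.0548,0,0,0,0,0.06,-0.0088,-0.0548,0,0,0,0,0.06,-0.0088,-0.0548,0,0,0,0,0.06,-0.0088,-0.0548,0,0,0,0,0.06,-0.0088,-0.0548,0,0,0,0,0.06,-0.0088,-0.0548,0,0,0,0,0.06,-0.0088,-0.0548,0,0,0,0,0.06]'; python3 -m pendant '[-0.0088,-0.0548,0,0,0,0,0.06,-0.0088,-0.0548,0,0,0,0,0.06,-0.0088,-0.0548,0,0,0,0,0.06,-0.0088,-0.0548,0,0,0,0,0.06,-0.0088,-0.0548,0,0,0,0,0.06,-0.0088,-0.0548,0,0,0,0,0.06,-0.0088,-0.0548,0,0,0,0,0.06,0,0,0,0,0,0,0.06]'
python3 - <<'E'
from h import *
state()
go(.5005,-.3812,.2,np.pi+.12)
cv2.imwrite("pics/w6.png",get_image("wrist")[:,:,::-1])
E
```

```text
clock: 22.0
position: [0.494, 0.0053, 0.2736]
ee_rot: [0.226, 3.132, 0.001]
force: [1.9, -0.2, -0.1]
width: 0.652
gripper_force: 0.0
clock: 23.0
position: [0.498, -0.3867, 0.2731]
ee_rot: [-0.236, -3.132, 0.005]
force: [-0.3, 0.5, -0.2]
width: 0.651
gripper_force: 0.0
23.0 [ 0.498  -0.3867  0.2731] yaw 2.991 F [-0.3  0.5 -0.2] w 0.0598 g 0.0 q [ 0.32  0.43  0.37  1.53 -0.16  1.21  2.14]
shift [-0.0016  0.006   0.0731] turn [-0.003 -0.    -0.271]
```

View pics/w6.png

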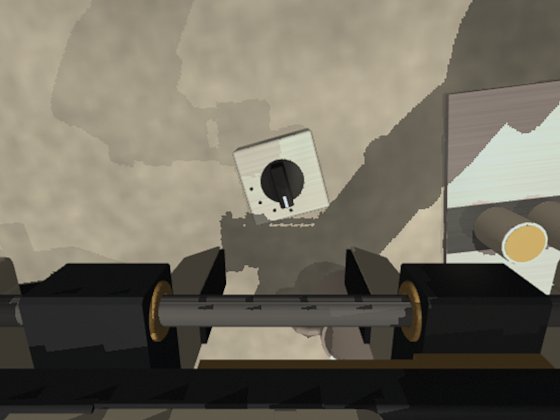

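Run:
```python
from h import *
c=cam("wrist");im=get_image("wrist")
P=cast(c,[[234,152],[310,129],[328,207],[253,222]],.04);print(P.round(4).tolist(),P.mean(0))
g=im[140:225,235:330].astype(int)
m=(g.max(2)<45)
b=max(blobs(m,50),key=cv2.contourArea);print(cv2.boundingRect(b))
cv2.imwrite("pics/w7.png",cv2.resize(im[140:225,235:330,::-1],None,fx=7,fy=7,interpolation=cv2.INTER_CUBIC))
```

```text
[[0.4629, -0.4351], [0.4507, -0.3499], [0.5402, -0.3404], [0.5456, -0.4285]] [ 0.49986876 -0.38848169]
(23, 19, 33, 49)
```

View pics/w7.png

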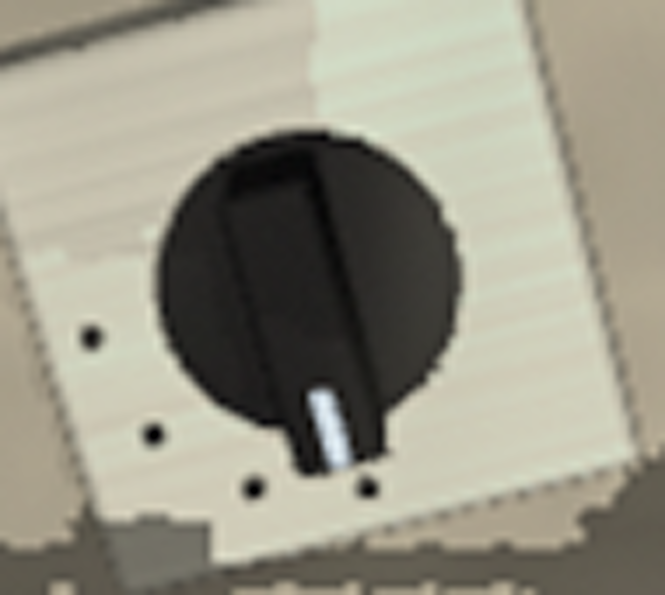

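The knob is at about pixel (280, 186) in the full image, with the white mark at (282, 202). It points along the box side towards the first dot on the right, which is off.

Run:
```python
from h import *
c=cam("wrist")
f=lambda q:np.array(q)/7.+[235,140]
P=cast(c,f([[228,205],[308,180],[390,458],[300,475]]),.077);print(P.round(4).tolist(),P.mean(0).round(4))
d=(P[2]+P[3]-P[0]-P[1]);yaw=np.arctan2(d[1],d[0]);print("bar yaw",yaw,"disc",cast(c,f([308,280]),.047))
go(*P.mean(0),.2,np.pi+yaw)
```

```text
[[0.4816, -0.3968], [0.4797, -0.385], [0.5222, -0.3791], [0.5229, -0.3926]] [ 0.5016 -0.3884]
bar yaw 0.11859620064181144 disc [[ 0.50036953 -0.38857551]]
shift [-0.0026 -0.0064  0.0729] turn [ 0.     0.    -0.264]
```

```bash
python3 -m pendant '[-0.0026,-0.0064,0.03,0,0,0,0.06,0,0,0.04,0,0,-0.132,0.06,0,0,0.03,0,0,-0.132,0.06,0,0,0.02,0,0,0,0.06,0,0,0,0,0,0,0.06,0,0,0,0,0,0,0.06]'
python3 - <<'E'
from h import *
state()
go(.501,-.3885,.057,np.pi+.1186)
E
```

```text
clock: 23.85
position: [0.5026, -0.3876, 0.1539]
ee_rot: [-0.19, 3.134, -0.001]
force: [0.0, 0.1, 0.1]
width: 0.652
gripper_force: 0.0
23.85 [ 0.5026 -0.3876  0.1539] yaw -3.0204 F [0.  0.1 0.1] w 0.0599 g 0.0 q [ 0.39  0.53  0.27  1.66 -0.17  0.97  2.41]
shift [ 0.0019 -0.0007  0.0969] turn [-0.001  0.001  0.003]
```

```bash
python3 -m pendant '[0.0018,-0.0007,0.025,0,0,0,0.06,0,0,0.025,0,0,0,0.06,0,0,0.025,0,0,0,0.06,0,0,0.015,0,0,0,0.06,0,0,0.007,0,0,0,0.06,0,0,0,0,0,0,0.002,0,0,0,0,0,0,0.002,0,0,0,0,0,0,0.002,0,0,0,0,0,0,0.002,0,0,0,0,0,0,0.002]' 25;python3 -m pendant '[0,0,0,0,0,0,0.002,0,0,0,0,0,0,0.002,0,0,0,0,0,0,0.002]'; python3 -c "
from h import *
state()"
```

```text
clock: 25.1
position: [0.5006, -0.3913, 0.0566]
ee_rot: [-0.187, 3.134, -0.006]
force: [1.8, -6.4, -6.0]
width: 0.497
gripper_force: 25.0
clock: 25.48
position: [0.5006, -0.3914, 0.0566]
ee_rot: [-0.187, 3.134, -0.006]
force: [2.4, -7.1, -6.3]
width: 0.494
gripper_force: 25.0
25.48 [ 0.5006 -0.3914  0.0566] yaw -3.0226 F [ 2.4 -7.1 -6.3] w 0.0454 g 25.0 q [ 0.42  0.64  0.24  1.74 -0.2   0.78  2.45]
```

Width 45 mm means the tips caught the round skirt below the bar. I'll open, rise 7 mm, and re-grip on the bar with a small centring shift.

```bash
python3 -m pendant '[0,0,0,0,0,0,0.06,0,0,0,0,0,0,0.06,0,-0.0025,-0.003,0,0,0,0.06,0,0,-0.004,0,0,0,0.06,0,0,0,0,0,0,0.002,0,0,0,0,0,0,0.002,0,0,0,0,0,0,0.002,0,0,0,0,0,0,0.002,0,0,0,0,0,0,0.002,0,0,0,0,0,0,0.002]' 25;python3 -m pendant '[0,0,0,0,0,0,0.002,0,0,0,0,0,0,0.002,0,0,0,0,0,0,0.002]'; python3 -c "
from h import *
state()"
```

```text
clock: 26.72
position: [0.5003, -0.3916, 0.0626]
ee_rot: [-0.189, 3.136, -0.0]
force: [0.4, -0.1, -1.0]
width: 0.151
gripper_force: 25.0
clock: 27.1
position: [0.5003, -0.3916, 0.0626]
ee_rot: [0.188, -3.136, 0.0]
force: [-0.1, -0.5, -2.4]
width: 0.147
gripper_force: 25.0
27.1 [ 0.5003 -0.3916  0.0626] yaw -3.0216 F [-0.1 -0.5 -2.4] w 0.0135 g 25.0 q [ 0.42  0.64  0.24  1.73 -0.2   0.79  2.45]
```

```bash
python3 -m pendant '[0,0,0,0,0,0.15,0.002,0,0,0,0,0,0.15,0.002,0,0,0,0,0,0.15,0.002,0,0,0,0,0,0.15,0.002,0,0,0,0,0,0.15,0.002,0,0,0,0,0,0.15,0.002,0,0,0,0,0,0.147,0.002,0,0,0,0,0,0,0.002,0,0,0,0,0,0,0.002,0,0,0,0,0,0,0.002]'; python3 -c "
from h import *
state();print((-3.0216+2*np.pi-1.047),observe()['ft_torque'])"
```

```text
clock: 28.35
position: [0.5007, -0.3907, 0.0626]
ee_rot: [-1.401, -2.812, -0.002]
force: [2.4, 4.1, 1.1]
width: 0.15
gripper_force: 25.0
28.35 [ 0.5007 -0.3907  0.0626] yaw 2.217 F [2.4 4.1 1.1] w 0.0137 g 25.0 q [ 0.24  0.68  0.53  1.75 -0.45  0.83  1.62]
2.2145853071795862 [ 0.87501073 -0.36236418  0.0180352 ]
```

Turned 1.045 rad. Release, rise, look.

```bash
python3 -m pendant '[0,0,0,0,0,0,0.05,0,0,0,0,0,0,0.05,0,0,0,0,0,0,0.05,0,0,0,0,0,0,0.05,0,0,-0.015,0,0,0,0.05,0,0,-0.04,0,0,0,0.05,0,0,-0.05,0,0,0,0.05,0,0,-0.05,0,0,0,0.05,0,0,-0.05,0,0,0,0.05,0,0,0,0,0,0,0.05]'
python3 - <<'E'
from h import *
state()
w=get_image("wrist");t=get_image("top")
cv2.imwrite("pics/f.png",np.hstack([cv2.resize(t[140:300,100:360,::-1],None,fx=1.9,fy=1.9,interpolation=2),cv2.resize(w[100:260,220:380,::-1],(304,304),interpolation=2)]))
E
```

```text
clock: 29.6
position: [0.5014, -0.3935, 0.2731]
ee_rot: [1.401, 2.802, -0.002]
force: [0.5, 0.1, -0.8]
width: 0.54
gripper_force: 0.0
29.6 [ 0.5014 -0.3935  0.2731] yaw 2.2142 F [ 0.5  0.1 -0.8] w 0.0496 g 0.0 q [ 0.15  0.47  0.66  1.53 -0.3   1.23  1.5 ]
```

View pics/f.png

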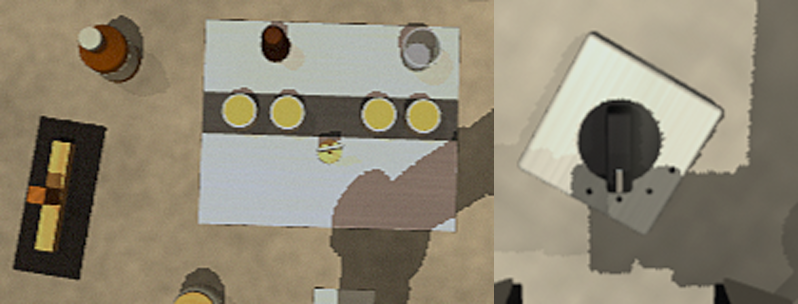

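The mark at (619, 180) points at the third dot, which is two clicks from off. The four pots sit in a row on the strip, the tag is where it was, and the straightedge stands well inside the mat.

```bash
python3 -c "
from cell import sign_off
print(sign_off())"
```

```text
the job is handed in; nothing more can be done
None
```

The job is handed in after about 30 s of robot time: last pictures and measurements show the four pots in line on the strip (within about 1 mm), the tag stand still in place, the straightedge back on its mat and the selector at two clicks, though on the first try at the knob the fingers briefly gripped its round base before I re-gripped the bar.

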